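# Hang a turning template on the carousel's free hook

### The job

Turn the template carousel beside the lathe until its one free hook points over the red mark on the foot, then take the loose plywood template from its slotted stand and hang it on that hook: through its hole, gently pressed back against the sprung orange bar and lowered by feel until it is fully down on the hook's rod, upright behind the turned-up tip. Use no more than 20 N on the carousel with the template, and leave everything else where it is.

Things in the scene. Friction and masses are not known exactly. Their poses are not given: they have to be found in the camera images.
- rack: Foot of the template carousel: dark turned wooden disc, 170 mm across, 18 mm thick, fixed to the table; a red index mark 12 mm wide sticks out of it to 115 mm from the axis, along the foot's own -x. Origin: on the carousel's axis at table level, z up. A steel column carries a pale wooden hub (90 mm across) with four radial hooks 90 degrees apart; three carry templates, one is free.
- knob (a point): Point on the axis 223 mm above the table, in the dark turned wooden knob on the hub (34 mm across, 48 mm tall, round, turns with the hub). The column is clamped at a height that is not measured and differs from run to run: call it h, 0 to 14 mm. The hub's top is 186 mm + h above the table, the knob's top 234 mm + h. Three hung templates reach 231 mm + h, 113 to 122 mm from the axis.
- hook_place (a point): Where the free hook's seat comes when it is over the red mark, for h = 7 mm: 117.5 mm from the axis, 185 mm up. Fixed with the foot. Its real height, the top of the hook's rod, is 178 mm + h: find it by touch. A hook is a steel rod 8 mm thick pointing straight out; its turned-up tip (8 mm wide) spans 122 to 128 mm from the axis and stands 11 mm above the rod's top.
- bar_place (a point): Where the free hook's orange cross-bar (44 mm wide, from 10 mm below to 3 mm above the rod's top) has its outer face at rest, hook over the mark, h = 7 mm: 117 mm from the axis, 5 mm behind the tip, too narrow for a 9 mm template until the bar is pushed towards the axis. A spring pushes it out: it yields 10 mm (2.8 N at first, 6.3 N at the end), then is solid. It clamps a hung template against the tip.
- carousel (a joint): Angle of the carousel about its upright axis, rad, growing counter-clockwise seen from above. At 0 the free hook points over the red mark (along the foot's -x); at angle a it points along the foot's -x turned by a counter-clockwise. Range -0.8 to 3.2; it starts between 0.8 and 2.6. It drags (0.12 N m) and stays where it is left.
- template_center (a point): Centre (half-way up) of the loose baluster-shaped, honey-coloured plywood template: 178 mm tall, 60 wide, 9 thick, about 90 g. x across its thickness, y along its width, z up; front and back alike. From 36 to 89 mm above the centre it is plain board: grip there across the thickness. Below is a hole 18 mm wide, 50 mm tall, top edge 36 mm above the centre. Hung, this top edge lies on the rod's top.
- stand: Dark wooden stand, 80 x 110 x 40 mm, fixed to the table, with a slot 12 mm wide, 64 mm long and 28 mm deep along its y, in which the template stands upright, 12 mm above the table. Origin: centre of its underside.
- gouge: Bystander: turning tool, 240 mm, lying.
- oil: Bystander: amber bottle of oil, 170 mm tall, standing.
- mug: Bystander: blue mug, 90 mm tall, standing.
- chuck: Bystander: steel lathe chuck body, a ring 90 mm across, 55 mm tall.
- blank: Bystander: pale wooden cylinder, 52 mm across, 110 mm tall, standing.
- finial: Bystander: small turned wooden finial, 80 mm tall, standing.
Things that resemble listed ones, but are neither listed nor needed, are in the scene too. Leave any turquoise or white look-alike of the part that bears template_center alone.

How it is judged:
By the outcome, as a careful person would: the job done as asked, in the order asked, and still so for the second after the job is handed in, with the robot touching nothing.
It also fails if it takes over 70 s, if anything falls off the work surface, if the arm or the gripper's body presses on something with over 40 N, if the wrist force passes 120 N, or if a joint passes its speed limit or range.

### The arm

A 6-joint arm with a two-finger parallel gripper is mounted at the origin on the work surface. World frame = base frame: x ahead of the robot, y to its left, z up, the work surface at z = 0. Lengths are in m, angles in rad, forces in N, time in s.
With the tool pointing down it reaches from about 0.275 to 0.825 m from the base axis. Payload 4.9 kg.
Tool frame: the origin (TCP) lies at the very end of the fingers, on their centre line; the grasp point (between the pads) lies arm.grip_depth behind it (arm.grip_depth is the distance from the TCP to the grasp point, in m); z points along the fingers, y is the line along which they close (so a half turn about z gives the same grasp; the last joint's range is limited). The gripper opens to 85 mm and grips with 20 to 120 N. Pads are 22 mm wide; open, the fingers measure 114 mm over their backs; the gripper's body (76 mm by 85 mm) begins 54 mm behind the grasp point. The pads swing forward as they close: fully open they stand 13 mm farther back than shut.
Start: joints at [-1.434, 0.326, -0.193, 1.052, 0, 1.437], TCP at [0.147, -0.53, 0.231] pointing down, gripper open.
Joint ranges: [-2.65, 2.65], [-0.97, 1.79], [-1.3, 1.35], [-1.93, 2.1], [-1.47, 1.37], [-3.14, 3.14]. Speed limits (rad/s): [2.57, 2.57, 3.14, 3.14, 3.14, 3.14].

### API

Orientations are given as a unit quaternion [x, y, z, w].
In Python, from cell import arm, cams gives the robot as it stands.
- The arm moves only by the tool arm_command, never from a script. Its argument "series" is a list of rows, each a list of 7 numbers: the shift along the tool's x, y, z in mm, then the turn, a rotation vector about the tool's x, y, z in rad, then the closure in counts, from 0 (fully open) to 255 (shut). A call has exactly 8 rows; each row is the pose to reach, as a shift and turn from the pose commanded when the call began, along the tool's axes at that moment; what a row does not reach only later rows make up. A row lasts 1/10 s, in which the tool goes at most 50 mm and 8.59 degrees, less where a joint would pass 70% of its speed; a pose out of reach is approached as far as the arm can. A call with a gripper value outside its range is refused whole. The fingers move at their own pace and stop on an object; "grip_force" is the grip in N (left out, the last holds). Time passes only in rows, so rows that repeat a pose let the fingers close, or fill a call up. It gives the time, the measured TCP pose, the force, the opening and the grip force at its end, in the units of the state.
- arm.observe(): the state, without advancing time (a new reading comes with each control period).
- cams.camera(name): name is "scene" or "top" or "wrist"; returns (picture, depth): 400x640x3 uint8, blue, green, red; 400x640 float32, m along the optical axis (not along the pixel's ray), 0 where there is no reading.
- cams.get_calibration(name): a dict with "intrinsics" (3x3 intrinsics, pixels), "k1" (the pictures are not rectified: a ray, as slopes to the right and down, at radius r is drawn at 1 + k1 r^2 times it, then the intrinsics apply), "world_from_camera" (4x4, takes a point from camera to world coordinates). Camera axes: x right, y down, z forward; pixel columns grow to the right and rows downward; lengths in m; the calibration is good to about 2 mm. A picture is of the moment at which its call begins: read the wrist's pose just before it. get_calibration takes no time and is no camera call; for the wrist camera it gives the pose at the moment of the call.
- arm.sign_off(): hands the job in; it is judged then, once.
The state is a dict: "clock": time; "joint_pos": joint angles; "qvel": joint speeds; "joint_efforts": joint torques, N m; "tool_pos": TCP position; "tcp_rot": TCP orientation; "contact_force": force on the tool from outside, world axes, zero at the start; "wrist_torque": the same for the moment, N m; "gripper_width": finger opening in m; "finger_force": force on a finger pad.
Only numpy, scipy, OpenCV 4.12 (cv2) and the standard library are available. Lean on these libraries where they do the work, as an engineer would, in place of code of your own. Each camera call takes 0.05 s, during which the arm holds its last target. There are 200 camera calls.

## Working session

There is one attempt and no reset: what is moved stays moved. The work goes in short steps, Python scripts to look and compute and a tool call to move; the robot and the scene stay as the last step left them, time stands still between calls to the robot, and variables do not carry over. Pictures are saved under pics/ and viewed, at most 10 in all, crops included, and the job is handed in when it is done.

Besides the shell and the picture viewer there is one more tool, called after ">>>" in YAML: its name, and indented under it one key for each argument. arm_command: Moves the arm, as the interface text tells. Its arguments: {"type":"object","properties":{"series":{"type":"array"},"grip_force":{"type":"number"}},"required":["series"]}

```bash
mkdir -p pics; ls
python3 - <<'E'
from cell import arm,cams
import cv2,numpy as np
print(arm.observe()); print(arm.grip_depth)
for n in ("scene","top"):
    p,d=cams.camera(n); cv2.imwrite(f"pics/{n}0.png",p); np.savez(f"{n}0.npz",p=p,d=d)
    c=cams.get_calibration(n); print(n,c)
E
```

```text
pics
{'clock': 0.0, 'joint_pos': array([-1.43421258e+00,  3.26936045e-01, -1.93562499e-01,  1.05199058e+00,
       -7.73148980e-06,  1.43659311e+00]), 'qvel': array([ 0.00023539,  0.00108056, -0.00082853,  0.00080467,  0.00041871,
        0.00043978]), 'joint_efforts': array([ 2.34911698e-03, -4.43397760e+01,  2.62441921e+01,  1.52219954e-02,
       -2.18651610e-05,  4.56204248e-06]), 'tool_pos': array([ 0.14704874, -0.52939104,  0.23051421]), 'tcp_rot': array([ 9.90847940e-01,  1.34980156e-01, -4.87318040e-06, -8.46392157e-04]), 'contact_force': array([ 0.88646151, -0.12495942,  0.93490571]), 'wrist_torque': array([-0.02986686, -0.03711228,  0.01685935]), 'finger_force': 0.0, 'gripper_width': 0.08527805171028909}
0.0187
scene {'intrinsics': array([[415.357047  ,   0.        , 320.58439456],
       [  0.        , 415.357047  , 194.54241685],
       [  0.        ,   0.        ,   1.        ]]), 'k1': 0.014897731707727502, 'world_from_camera': array([[-0.7022487 ,  0.41196831, -0.580628  ,  1.31154841],
       [ 0.71160012,  0.43106469, -0.55480492,  0.66461838],
       [ 0.02172618, -0.80278599, -0.59587132,  0.85593614],
       [ 0.        ,  0.        ,  0.        ,  1.        ]])}
top {'intrinsics': array([[385.25716551,   0.        , 319.74965968],
       [  0.        , 385.25716551, 201.76160082],
       [  0.        ,   0.        ,   1.        ]]), 'k1': 0.015480110085479514, 'world_from_camera': array([[-2.84198048e-02, -9.82911485e-01,  1.81871733e-01,
         3.94708284e-01],
       [-9.99580436e-01,  2.89627837e-02,  3.29748195e-04,
         8.64763461e-03],
       [-5.59162495e-03, -1.81786054e-01, -9.83322208e-01,
         1.32136436e+00],
       [ 0.00000000e+00,  0.00000000e+00,  0.00000000e+00,
         1.00000000e+00]])}
```

View pics/scene0.png

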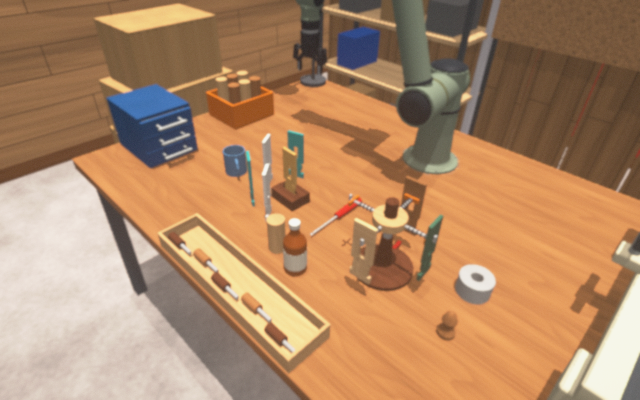

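View pics/top0.png

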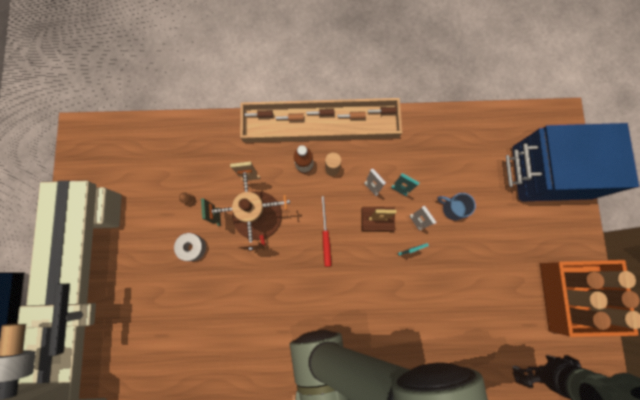

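Pictures: stand at top (378,219) with the honey template (385,214); white look-alikes at (375,182) and (423,217), turquoise at (404,184) and (413,250). The carousel hub is at (247,206), with hung templates at (243,167), (207,211) and (257,245), so the free hook seems to point right, to (285,203). Something red shows near (262,238). I'll take a close crop.

Run:
```python
import cv2,numpy as np
t=np.load("top0.npz")["p"]; s=np.load("scene0.npz")["p"]
a=cv2.resize(t[150:270,190:310],(400,400),interpolation=cv2.INTER_CUBIC)
b=cv2.resize(t[170:250,350:450],(400,320),interpolation=cv2.INTER_CUBIC); b=cv2.copyMakeBorder(b,0,80,0,0,0)
c=cv2.resize(s[170:300,330:460],(400,400)[:2],interpolation=cv2.INTER_CUBIC)
im=np.hstack([a,b]); cv2.imwrite("pics/crop1.png",im); cv2.imwrite("pics/crop2.png",cv2.resize(s[165:305,240:460],(792,504),interpolation=cv2.INTER_CUBIC))
```

```text
(no output)
```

View pics/crop1.png

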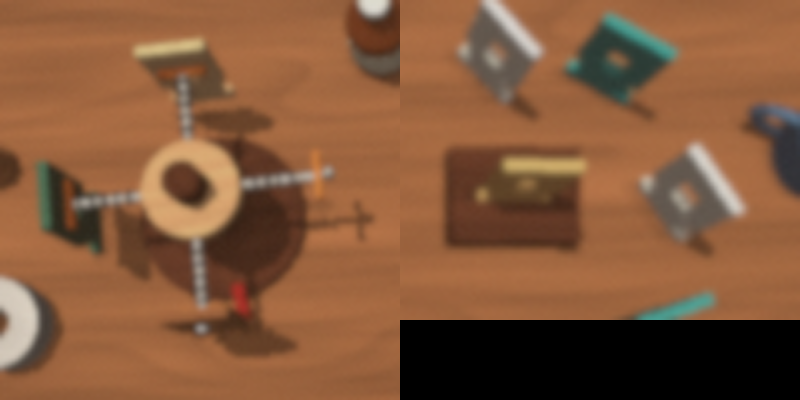

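View pics/crop2.png

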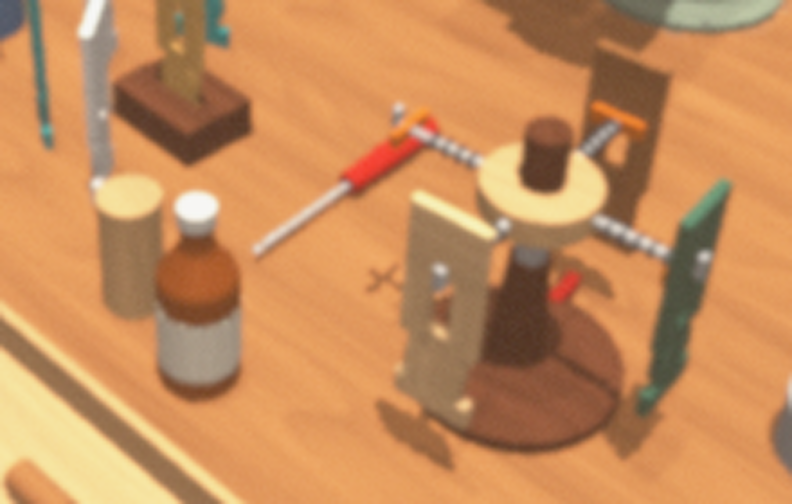

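Only the honey template in the stand matches the description. The white and turquoise ones and the three hung ones are ruled out. The free hook, with its bare orange bar, is at crop (315,172) and points to -y, and the mark points to about -x, so the turn is roughly 90° clockwise. Next I measure.

```bash
cat > h.py <<'E'
import cv2,numpy as np
from cell import arm,cams
from scipy.spatial.transform import Rotation as R
def rays(c,uv):
    q=cv2.undistortPoints(np.float64(uv).reshape(-1,1,2),c["intrinsics"],np.array([c["k1"],0,0,0,0.]))[:,0]
    return np.c_[q,np.ones(len(q))]
def onplane(c,uv,z):
    T=c["world_from_camera"]; d=rays(c,uv)@T[:3,:3].T; o=T[:3,3]
    return o+d*((z-o[2])/d[:,2])[:,None]
def cloud(c,d):
    v,u=np.nonzero(d>0); r=rays(c,np.c_[u,v])*d[v,u][:,None]; T=c["world_from_camera"]
    return r@T[:3,:3].T+T[:3,3],u,v
def pc(n,p,d):
    c=cams.get_calibration(n); P,u,v=cloud(c,d)
    return P,cv2.cvtColor(p,cv2.COLOR_BGR2HSV)[v,u].astype(int),u,v
E
python3 - <<'E'
from h import *
for n in ("top","scene"):
    f=np.load(n+"0.npz"); P,H,u,v=pc(n,f["p"],f["d"]); c=cams.get_calibration(n)
    box=lambda x0,x1,y0,y1,z0,z1:(P[:,0]>x0)&(P[:,0]<x1)&(P[:,1]>y0)&(P[:,1]<y1)&(P[:,2]>z0)&(P[:,2]<z1)
    print(n,"table z",np.median(P[box(.2,.5,-.05,.05,-.02,.02)][:,2]))
    # hub
    near=box(.25,.55,.05,.35,-.01,.3)
    hub=near&(H[:,0]>10)&(H[:,0]<25)&(H[:,2]>140)&(P[:,2]>.175)&(P[:,2]<.21)
    Q=P[hub]; print("hub",len(Q),np.median(Q,0),Q.min(0),Q.max(0))
    red=near&((H[:,0]<5)|(H[:,0]>174))&(H[:,1]>190)&(H[:,2]>110)&(P[:,2]<.05)
    if red.any(): print("red",red.sum(),np.median(P[red],0),P[red].min(0),P[red].max(0))
    org=near&(H[:,0]>6)&(H[:,0]<16)&(H[:,1]>190)&(P[:,2]>.15)
    if org.any(): print("orange",org.sum(),np.median(P[org],0), P[org].min(0),P[org].max(0))
    kn=near&(P[:,2]>.22); 
    k2=kn&(np.hypot(*(P[:,:2]-np.median(Q[:,:2],0)).T)<.035); print("knob",k2.sum(),np.median(P[k2],0),P[k2].min(0),P[k2].max(0))
    te=box(.25,.6,-.3,-.05,.175,.205)&(H[:,0]>14)&(H[:,0]<32)&(H[:,1]>70); Q=P[te]
    print("tmpl top",len(Q),np.median(Q,0),Q.min(0),Q.max(0))
    st=box(.25,.6,-.3,-.05,.034,.046)&(H[:,2]<120); Q=P[st]; print("stand",len(Q))
    if len(Q)>20: print(cv2.minAreaRect(np.float32(Q[:,:2]*1000)),Q[:,2].mean())
E
```

```text
top table z 4.722597989870181e-05
hub 28 [0.49959878 0.22072462 0.18458195] [0.47239883 0.1997166  0.1805755 ] [0.54723272 0.22988772 0.19292082]
red 17 [0.51415824 0.20816716 0.01574542] [0.50041746 0.20501614 0.01001324] [0.52385179 0.21376169 0.02501647]
knob 73 [0.48087545 0.21900664 0.23586487] [0.47529079 0.18897491 0.22202308] [0.48861837 0.24476754 0.24120978]
tmpl top 68 [ 0.57003445 -0.18405434  0.18909025] [ 0.56596857 -0.21361754  0.17507266] [ 0.57536081 -0.1544417   0.19650495]
stand 447
((545.7227172851562, -203.10137939453125), (176.81613159179688, 95.784423828125), 58.36616897583008) 0.03978639685864732
scene table z 0.0007719082632665075
hub 151 [0.48917175 0.22187198 0.18527387] [0.47295322 0.18592813 0.17504371] [0.5444052  0.24722394 0.20796607]
red 17 [0.50281364 0.21002681 0.01569421] [0.49195681 0.20337878 0.01306446] [0.52158268 0.21431732 0.02049616]
orange 40 [0.48916631 0.22164078 0.18616249] [0.48326684 0.19842081 0.17987112] [0.49407269 0.23865868 0.18937644]
knob 159 [0.48442279 0.2187927  0.23098624] [0.47367271 0.18766671 0.22008734] [0.49159124 0.24780441 0.23912956]
tmpl top 92 [ 0.57384016 -0.18215691  0.18609787] [ 0.56349318 -0.21477615  0.17508216] [ 0.57807037 -0.15374637  0.19275657]
stand 34
((534.9391479492188, -206.24737548828125), (192.612548828125, 74.71685791015625), 56.94331359863281) 0.03809615653283915
```

Run:
```python
from h import *
for n in ("top","scene"):
    f=np.load(n+"0.npz"); P,H,u,v=pc(n,f["p"],f["d"]); c=cams.get_calibration(n)
    box=lambda x0,x1,y0,y1,z0,z1:(P[:,0]>x0)&(P[:,0]<x1)&(P[:,1]>y0)&(P[:,1]<y1)&(P[:,2]>z0)&(P[:,2]<z1)
    near=box(.45,.78,.03,.4,-.01,.3); print(n)
    hub=near&(H[:,0]>8)&(H[:,0]<25)&(H[:,2]>130)&(P[:,2]>.175)&(P[:,2]<.21)&box(.52,.68,.14,.3,0,1)
    Q=P[hub]; z=np.median(Q[:,2]); print("hub",len(Q),z,cv2.minEnclosingCircle(np.float32(Q[:,:2]*1000)),Q.min(0),Q.max(0))
    uv=np.float32(np.c_[u,v][hub]); hull=cv2.convexHull(uv)[:,0]; W=onplane(c,hull,z)
    print(" hull on plane",cv2.minEnclosingCircle(np.float32(W[:,:2]*1000)),cv2.fitEllipse(np.float32(W[:,:2]*1000)))
    k=box(.54,.66,.16,.28,.225,.26); print("knob",k.sum(),np.median(P[k],0),P[k].min(0),P[k].max(0))
    ft=near&(P[:,2]>.012)&(P[:,2]<.024)&(H[:,2]<130); Q=P[ft]; 
    print("foot",len(Q),cv2.minEnclosingCircle(np.float32(Q[:,:2]*1000)))
    red=near&((H[:,0]<4)|(H[:,0]>174))&(H[:,1]>190)&(H[:,2]>110)&(P[:,2]<.05); Q=P[red]
    for p in Q: print(np.round(p*1000).astype(int),end=" ")
    org=near&(H[:,0]>6)&(H[:,0]<14)&(H[:,1]>180)&(H[:,2]>150)&(P[:,2]>.16)&(P[:,2]<.21)&(P[:,1]<.14); Q=P[org]
    print("\norange",len(Q)); 
    if len(Q):print(np.median(Q,0),Q.min(0),Q.max(0))
    te=box(.5,.6,-.26,-.1,.183,.2)&(H[:,0]>14)&(H[:,0]<32)&(H[:,1]>70); Q=P[te]; print("tmpl",cv2.minAreaRect(np.float32(Q[:,:2]*1000)))
```

```text
top
hub 653 0.1900805858975072 ((598.7757568359375, 220.00515747070312), 79.81515502929688) [0.52027394 0.14052069 0.17509598] [0.67586433 0.29916937 0.20290896]
 hull on plane ((597.514404296875, 218.63150024414062), 79.52458953857422) ((595.2515258789062, 217.8025360107422), (135.9748077392578, 188.88417053222656), 142.81907653808594)
knob 114 [0.59707895 0.22653584 0.23778313] [0.58152492 0.21150536 0.22616348] [0.61333151 0.24357645 0.24490268]
foot 938 ((654.099853515625, 162.75503540039062), 168.70201110839844)
[524 211  18] [524 208  16] [520 214  24] [520 211  20] [520 207  25] [517 211  17] [517 208  18] [514 212  15] [514 209  12] [514 206  10] [510 208  16] [510 205  14] [507 209  10] [507 205  13] [503 208  18] [500 205  12] 
orange 0
tmpl ((570.6448364257812, -184.08119201660156), (59.30278015136719, 7.576320648193359), 88.03107452392578)
scene
hub 754 0.190291683428007 ((600.17431640625, 220.1494903564453), 79.94789123535156) [0.52028293 0.14048995 0.17508637] [0.66581777 0.2998745  0.20714867]
 hull on plane ((605.3465576171875, 226.9140625), 80.43260955810547) ((595.68017578125, 218.27362060546875), (128.58053588867188, 209.35601806640625), 144.51866149902344)
knob 138 [0.60438704 0.23194832 0.23732491] [0.58365775 0.21250555 0.22500168] [0.61652519 0.24444903 0.24220237]
foot 165 ((673.766357421875, 196.57484436035156), 149.8937225341797)
[496 203  15] [495 206  16] [492 208  15] [500 207  16] [497 208  14] [495 210  15] [503 208  15] [501 210  14] [516 210  20] [511 210  17] [507 212  16] [521 210  20] [520 213  20] [516 214  19] [522 214  19] 
orange 25
[0.6213169  0.11719713 0.18315832] [0.58902755 0.11378708 0.17595304] [0.63087359 0.11932252 0.1881213 ]
tmpl ((571.1282348632812, -184.52371215820312), (60.79739761352539, 13.827618598937988), 88.49397277832031)
```

```bash
cat >> h.py <<'E'
def down(yaw): # tool pointing down, tool x at world yaw (rad)
    return R.from_euler("z",yaw)*R.from_euler("x",np.pi)
def plan(pos,yaw_deg,p0=None,r0=None):
    s=arm.observe(); r0=r0 if r0 is not None else R.from_quat(s["tcp_rot"]); p0=s["tool_pos"] if p0 is None else p0
    t=down(np.radians(yaw_deg)); print("shift mm",np.round(r0.inv().apply(np.array(pos)-p0)*1000,1),"turn",np.round((r0.inv()*t).as_rotvec(),4))
    return np.array(pos),t
def yaw():
    x=R.from_quat(arm.observe()["tcp_rot"]).as_matrix(); return np.degrees(np.arctan2(x[1,0],x[0,0]))
E
python3 - <<'E'
from h import *
print(yaw())
p,r=plan([.30,-.30,.38],74)
p,r=plan([.44,-.03,.40],133,p,r)
p,r=plan([.57,.21,.40],191,p,r)
E
```

```text
15.514186691461422
shift mm [ 208.8 -180.4 -149.1] turn [-1.4000e-03 -1.0000e-03 -1.0208e+00]
shift mm [298.1  60.2 -20. ] turn [ 0.      0.     -1.0297]
shift mm [ 86.9 258.8   0. ] turn [-0.      0.     -1.0123]
```

>>> arm_command:
  series:
    - [30,-26,-80,0,0,-0.13,0]
    - [60,-52,-120,0,0,-0.26,0]
    - [90,-78,-149,0,0,-0.39,0]
    - [120,-104,-149,0,0,-0.52,0]
    - [150,-130,-149,0,0,-0.65,0]
    - [180,-156,-149,0,0,-0.78,0]
    - [209,-180,-149,0,0,-0.91,0]
    - [209,-180,-149,0,0,-1.02,0]

```text
clock: 0.9
tool_pos: [0.3022, -0.2966, 0.3807]
tcp_rot: [0.795, 0.606, 0.001, -0.0]
contact_force: [-0.3, -0.8, 0.4]
gripper_width: 0.0852
finger_force: 0.0
```

>>> arm_command:
  series:
    - [37,8,-10,0,0,-0.13,0]
    - [75,15,-20,0,0,-0.26,0]
    - [112,22,-20,0,0,-0.39,0]
    - [149,30,-20,0,0,-0.52,0]
    - [186,37,-20,0,0,-0.65,0]
    - [224,45,-20,0,0,-0.78,0]
    - [261,52,-20,0,0,-0.91,0]
    - [298,60,-20,0,0,-1.03,0]

```text
clock: 1.7
tool_pos: [0.4406, -0.0292, 0.4001]
tcp_rot: [0.397, 0.918, -0.0, -0.0]
contact_force: [0.4, -0.2, -0.5]
gripper_width: 0.0852
finger_force: 0.0
```

>>> arm_command:
  series:
    - [11,32,0,0,0,-0.13,0]
    - [22,65,0,0,0,-0.26,0]
    - [33,97,0,0,0,-0.39,0]
    - [44,130,0,0,0,-0.52,0]
    - [55,162,0,0,0,-0.65,0]
    - [66,195,0,0,0,-0.78,0]
    - [77,227,0,0,0,-0.91,0]
    - [87,259,0,0,0,-1.01,0]

```text
clock: 2.5
tool_pos: [0.5708, 0.2108, 0.3997]
tcp_rot: [-0.097, 0.995, -0.0, -0.0]
contact_force: [0.7, -0.2, 1.1]
gripper_width: 0.0855
finger_force: 0.0
```

Run:
```python
from h import *
s=arm.observe(); print(s["tool_pos"],yaw(),s["joint_pos"],s["clock"])
c=cams.get_calibration("wrist"); p,d=cams.camera("wrist"); cv2.imwrite("pics/w1.png",p); np.savez("w1.npz",p=p,d=d,T=c["world_from_camera"]); print(c)
```

```text
[0.57083503 0.21078397 0.39974671] -168.87570129040856 [ 2.32518861e-01  4.05640782e-01  3.46788216e-01  1.51287866e+00
 -8.41846131e-05  3.83632052e-02] 2.5
{'intrinsics': array([[341.59583047,   0.        , 317.18084026],
       [  0.        , 341.59583047, 205.69158674],
       [  0.        ,   0.        ,   1.        ]]), 'k1': -0.046970982917217616, 'world_from_camera': array([[-1.91815276e-01,  9.32446761e-01,  3.06186115e-01,
         4.92216388e-01],
       [ 9.81430939e-01,  1.82387706e-01,  5.93972744e-02,
         1.94112683e-01],
       [-4.59787223e-04,  3.11893831e-01, -9.50116849e-01,
         5.42492651e-01],
       [ 0.00000000e+00,  0.00000000e+00,  0.00000000e+00,
         1.00000000e+00]])}
```

View pics/w1.png

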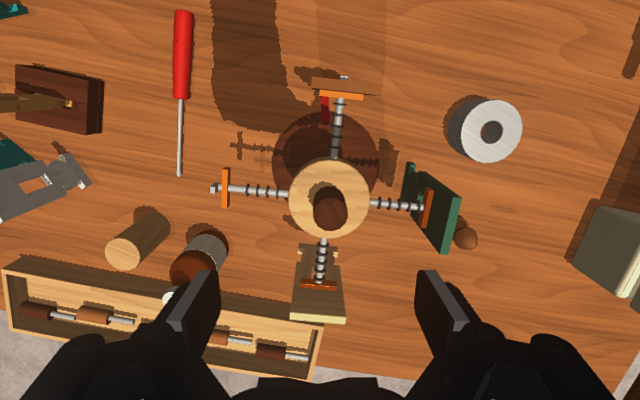

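Clear view: hub at (329,198), knob top at (329,210), free hook rod running to its tip at (212,189) with its bar at (226,187), and the red mark at (325,107).

Run:
```python
from h import *
f=np.load("w1.npz"); c=cams.get_calibration("wrist"); c["world_from_camera"]=f["T"]
hsv=cv2.cvtColor(f["p"],cv2.COLOR_BGR2HSV); h,s,v=[hsv[...,i].astype(int) for i in range(3)]
D=f["d"]
def blob(m,seed):
    n,l,st,ce=cv2.connectedComponentsWithStats(m.astype(np.uint8)); ys,xs=np.nonzero(m); i=np.argmin((xs-seed[0])**2+(ys-seed[1])**2); k=l[ys[i],xs[i]]
    return np.argwhere(l==k)[:,::-1].astype(float)
print("hub hsv",hsv[180,312],"knob",hsv[210,330],"table",hsv[60,450])
hub=blob((h>8)&(h<28)&(v>170)&(s>70)&(np.hypot(*(np.mgrid[:400,:640][::-1]-np.array([329,198])[:,None,None]))<50),(312,180))
hull=cv2.convexHull(np.float32(hub))[:,0]
zs=[np.median(D[int(b),int(a)]) for a,b in hub]; 
for z in (.188,.190,.192):
    W=onplane(c,hull,z)[:,:2]*1000
    A=np.c_[2*W,np.ones(len(W))]; x=np.linalg.lstsq(A,(W**2).sum(1),rcond=None)[0]; print(z,"hub circ",x[:2],np.sqrt(x[2]+x[:2]@x[:2]),len(hub))
P,u,vv=cloud(c,D); 
def at(px): 
    m=(np.isin(u+1000*vv,[int(a)+1000*int(b) for a,b in px])); return P[m]
print("hub z",np.median(at(hub)[:,2]))
org=blob((h>4)&(h<16)&(s>200)&(v>170)&(np.abs(np.mgrid[:400,:640][1]-226)<14)&(np.abs(np.mgrid[:400,:640][0]-187)<28),(226,187))
Q=at(org); print("bar",len(org),np.median(Q,0),Q.min(0),Q.max(0)); top=Q[Q[:,2]>np.median(Q[:,2])-.005]; print(cv2.minAreaRect(np.float32(top[:,:2]*1000)))
red=blob(((h<5)|(h>174))&(s>190)&(v>90)&(np.hypot(*(np.mgrid[:400,:640][::-1]-np.array([325,107])[:,None,None]))<20),(325,107)); Q=at(red)
print("red",len(red),red.mean(0),np.median(Q,0),Q.min(0),Q.max(0),cv2.minAreaRect(np.float32(Q[:,:2]*1000)))
for r in range(int(red[:,1].min()),int(red[:,1].max())+1,3):
    xs=red[red[:,1]==r][:,0]; W=onplane(c,[[xs.min(),r],[xs.max(),r]],.018)*1000; print(r,xs.min(),xs.max(),W[:,:2].round(1).tolist())
kn=(P[:,2]>.232)&(P[:,2]<.245)&(np.hypot(P[:,0]-.598,P[:,1]-.227)<.022); W=np.float32(P[kn][:,:2]*1000); print("knob",kn.sum(),np.median(P[kn][:,2]),cv2.minEnclosingCircle(W),W.mean(0))
tip=(P[:,1]<.108)&(P[:,1]>.09)&(P[:,2]>.16)&(P[:,2]<.21)&(P[:,0]>.58)&(P[:,0]<.64); print("tip",tip.sum(),P[tip].mean(0),P[tip].max(0))
```

```text
hub hsv [ 16 135 216] knob [ 10 174  91] table [ 12 171 161]
0.188 hub circ [604.14271259 230.2605121 ] 51.581211852134295 4391
0.19 hub circ [603.51123927 230.0565709 ] 51.2901975717317 4391
0.192 hub circ [602.87976596 229.8526297 ] 50.99918329132443 4391
hub z 0.19044020305907566
bar 210 [0.60506472 0.11355839 0.18568149] [ 0.58570269  0.06830524 -0.00107409] [0.70121282 0.11817355 0.18819998]
((607.4078979492188, 113.62516784667969), (43.52479553222656, 6.062773704528809), 4.840680122375488)
red 68 [324.36764706 101.17647059] [0.50034791 0.20628527 0.01402351] [0.49348077 0.20019935 0.01193693] [0.50640883 0.21295351 0.01621982] ((500.499755859375, 206.60507202148438), (12.922859191894531, 10.494699478149414), 11.235235214233398)
97 321.0 327.0 [[495.2, 200.2], [493.5, 208.8]]
100 321.0 327.0 [[499.3, 201.0], [497.6, 209.7]]
103 321.0 328.0 [[503.5, 201.8], [501.5, 212.0]]
106 327.0 328.0 [[506.0, 211.4], [505.7, 212.8]]
knob 930 0.23801186575830077 ((597.4444580078125, 227.19309997558594), 17.180843353271484) [595.8432 226.9066]
tip 97 [0.60701433 0.10382694 0.18761239] [0.61251039 0.10795632 0.19509176]
```

>>> arm_command:
  series:
    - [-15,6,30,0,0,0,0]
    - [-29,11,70,0,0,0,0]
    - [-29,11,110,0,0,0,0]
    - [-29,11,145,0,0,0,0]
    - [-29,11,172,0,0,0,0]
    - [-29,11,190,0,0,0,0]
    - [-29,11,197,0,0,0,0]
    - [-29,11,197,0,0,0,0]

```text
clock: 3.35
tool_pos: [0.5962, 0.2253, 0.2021]
tcp_rot: [-0.094, 0.996, -0.0, -0.001]
contact_force: [-0.3, 0.7, -0.9]
gripper_width: 0.0853
finger_force: 0.0
```

>>> arm_command:
  series:
    - [0,0,0,0,0,0,130]
    - [0,0,0,0,0,0,200]
    - [0,0,0,0,0,0,200]
    - [0,0,0,0,0,0,200]
    - [0,0,0,0,0,0,200]
    - [0,0,0,0,0,0,200]
    - [0,0,0,0,0,0,200]
    - [0,0,0,0,0,0,200]
  grip_force: 30

```text
clock: 4.15
tool_pos: [0.5971, 0.2284, 0.205]
tcp_rot: [-0.095, 0.995, 0.003, 0.001]
contact_force: [-1.7, 6.7, 3.9]
gripper_width: 0.0328
finger_force: 30.6
```

>>> arm_command:
  series:
    - [0,1,0,0,0,0.06,200]
    - [0,1,0,0,0,0.16,200]
    - [0,1,0,0,0,0.26,200]
    - [0,1,0,0,0,0.36,200]
    - [0,1,0,0,0,0.46,200]
    - [0,1,0,0,0,0.56,200]
    - [0,1,0,0,0,0.66,200]
    - [0,1,0,0,0,0.75,200]

```text
clock: 4.95
tool_pos: [0.5972, 0.2288, 0.2049]
tcp_rot: [0.278, 0.961, 0.002, 0.0]
contact_force: [-0.9, 4.3, 4.5]
gripper_width: 0.0328
finger_force: 30.5
```

>>> arm_command:
  series:
    - [0,0,0,0,0,0.12,200]
    - [0,0,0,0,0,0.24,200]
    - [0,0,0,0,0,0.36,200]
    - [0,0,0,0,0,0.48,200]
    - [0,0,0,0,0,0.58,200]
    - [0,0,0,0,0,0.66,200]
    - [0,0,0,0,0,0.7,200]
    - [0,0,0,0,0,0.7,200]

```text
clock: 5.75
tool_pos: [0.5975, 0.229, 0.2049]
tcp_rot: [0.589, 0.808, 0.003, -0.0]
contact_force: [-0.2, 5.4, 2.9]
gripper_width: 0.0328
finger_force: 30.2
```

```bash
cat > look.py <<'E'
import sys
from h import *
n=sys.argv[1]; c=cams.get_calibration("wrist"); p,d=cams.camera("wrist"); cv2.imwrite(f"pics/{n}.png",p); np.savez(n+".npz",p=p,d=d,T=c["world_from_camera"])
s=arm.observe(); print(s["tool_pos"],yaw(),s["joint_pos"].round(3),s["contact_force"],s["clock"])
P,H,u,v=pc("wrist",p,d)
T=c["world_from_camera"]; c2=dict(c); P,_,_=cloud(c2,d)
near=np.hypot(P[:,0]-.4935,P[:,1]-.205)<.09
o=near&(H[:,0]>4)&(H[:,0]<16)&(H[:,1]>200)&(H[:,2]>150)&(P[:,2]>.165)&(P[:,2]<.21); Q=P[o]
print("bar",len(Q),np.median(Q,0),cv2.minAreaRect(np.float32(Q[Q[:,2]>np.median(Q[:,2])-.004][:,:2]*1000)))
a=np.degrees(np.arctan2(Q[:,1].mean()-.2272,Q[:,0].mean()-.5974)); print("bar dir",a)
r=near&((H[:,0]<5)|(H[:,0]>174))&(H[:,1]>190)&(H[:,2]>90)&(P[:,2]<.03); Q=P[r]; print("red",len(Q),Q.mean(0),"dir",np.degrees(np.arctan2(Q[:,1].mean()-.2272,Q[:,0].mean()-.5974)),cv2.minAreaRect(np.float32(Q[:,:2]*1000)))
E
python3 look.py w2
```

```text
[0.59750917 0.22902332 0.20493627] 107.8209481980605 [0.249 0.507 0.018 1.078 0.004 1.509] [-1.60356768  6.10865785  2.75219561] 5.8
bar 861 [0.48582864 0.20605499 0.18589898] ((485.96502685546875, 204.37420654296875), (7.445064067840576, 44.560482025146484), 10.695557594299316)
bar dir -168.8980298810392
red 524 [0.50653539 0.20845293 0.01545202] dir -168.34238093946644 ((506.8368225097656, 206.583251953125), (43.72225570678711, 15.815080642700195), 11.989960670471191)
```

View pics/w2.png

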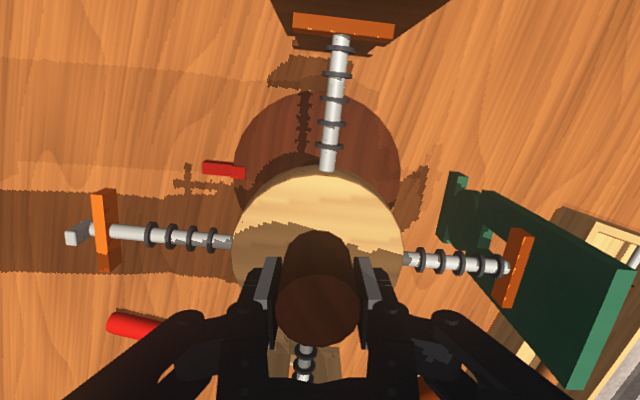

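The free hook (tip at (75,237), bar at (104,232)) now lies over the red mark at (222,170). I'll check the residual angle from this same picture.

Run:
```python
from h import *
f=np.load("w2.npz"); c=cams.get_calibration("wrist"); c["world_from_camera"]=f["T"]
hsv=cv2.cvtColor(f["p"],cv2.COLOR_BGR2HSV); h,s,v=[hsv[...,i].astype(int) for i in range(3)]
m=((h<6)|(h>172))&(s>180)&(v>80); Y,X=np.mgrid[:400,:640]; m&=(X>190)&(X<255)&(Y>150)&(Y<190)
px=np.argwhere(m)[:,::-1].astype(float); W=onplane(c,px,.016)[:,:2]*1000
r=cv2.minAreaRect(np.float32(W)); print(len(px),r)
vx=cv2.fitLine(np.float32(W),cv2.DIST_L2,0,.01,.01).ravel(); print("mark line",np.degrees(np.arctan2(vx[1],vx[0]))%180,vx[2:],"axis-y at x=597.5:",vx[3]+(597.5-vx[2])*vx[1]/vx[0])
# rod: grey pixels between bar and hub
m=(s<60)&(v>110)&(X>65)&(X<228)&(Y>215)&(Y<255); px=np.argwhere(m)[:,::-1].astype(float)
px=np.array([[x,px[px[:,0]==x][:,1].mean()] for x in np.unique(px[:,0]) if (px[:,0]==x).sum()>8])
W=onplane(c,px,.180)[:,:2]*1000; W=W[np.argsort(W[:,0])]
vx=cv2.fitLine(np.float32(W),cv2.DIST_HUBER,0,.01,.01).ravel(); print(len(W),W[0],W[-1],"rod",np.degrees(np.arctan2(vx[1],vx[0]))%180,"y at 597.5",vx[3]+(597.5-vx[2])*vx[1]/vx[0])
```

```text
556 ((506.46533203125, 209.2410125732422), (42.6826171875, 14.792322158813477), 8.102615356445312)
mark line 8.702704 [506.45044 208.84293] axis-y at x=597.5: 222.77986
106 [464.58155579 192.67092667] [550.00341114 217.77882878] rod 12.449335 y at 597.5 228.58833
```

>>> arm_command:
  series:
    - [0,0,0,0,0,0,80]
    - [0,0,0,0,0,0,80]
    - [0,0,0,0,0,0,80]
    - [0,0,0,0,0,0,80]
    - [0,0,-20,0,0,0,80]
    - [0,0,-55,0,0,0,80]
    - [0,0,-95,0,0,0,80]
    - [0,0,-135,0,0,0,80]

```text
clock: 6.6
tool_pos: [0.5965, 0.2263, 0.3394]
tcp_rot: [0.59, 0.808, -0.0, -0.0]
contact_force: [0.2, 0.9, 0.1]
gripper_width: 0.0587
finger_force: 0.0
```

```bash
python3 look.py w3; python3 -c "
from h import *
plan([.571,-.184,.34],88)"
```

```text
[0.59862807 0.2268126  0.34727128] 107.74447227067243 [ 0.247  0.459  0.298  1.4   -0.     1.508] [-0.37275478 -1.05336519  4.46937543] 6.65
bar 310 [0.48599734 0.20612843 0.18579914] ((486.14599609375, 203.87576293945312), (5.93845272064209, 43.817283630371094), 12.294845581054688)
bar dir -168.84188169081781
red 276 [0.50667563 0.20842376 0.01554036] dir -168.30718914737162 ((506.70806884765625, 207.88198852539062), (42.44084930419922, 13.380138397216797), 11.576048851013184)
shift mm [-382.8 -151.6    6.1] turn [ 0.0098 -0.0009  0.3446]
```

>>> arm_command:
  series:
    - [-46,-18,0,0,0,0.05,110]
    - [-92,-36,0,0,0,0.1,110]
    - [-138,-54,0,0,0,0.15,110]
    - [-184,-72,0,0,0,0.2,110]
    - [-230,-91,0,0,0,0.25,110]
    - [-276,-110,0,0,0,0.3,110]
    - [-322,-128,0,0,0,0.34,110]
    - [-366,-145,0,0,0,0.345,110]

```text
clock: 7.45
tool_pos: [0.5698, -0.1684, 0.3382]
tcp_rot: [0.72, 0.694, -0.0, 0.0]
contact_force: [0.6, -0.3, -0.4]
gripper_width: 0.0487
finger_force: 0.0
```

Run:
```python
from h import *
c=cams.get_calibration("wrist"); p,d=cams.camera("wrist"); cv2.imwrite("pics/w4.png",p); np.savez("w4.npz",p=p,d=d,T=c["world_from_camera"])
s=arm.observe(); print(s["tool_pos"],yaw(),s["gripper_width"],s["clock"])
P,u,v=cloud(c,d); H=cv2.cvtColor(p,cv2.COLOR_BGR2HSV)[v,u].astype(int)
m=(abs(P[:,0]-.571)<.03)&(abs(P[:,1]+.184)<.045)&(P[:,2]>.184)&(P[:,2]<.2)
Q=P[m]; print(len(Q),np.median(Q,0),cv2.minAreaRect(np.float32(Q[:,:2]*1000)))
zz=P[(P[:,2]>.1)&(P[:,2]<.26)&(np.hypot(P[:,0]-.571,P[:,1]+.184)<.15)]
g=set(map(tuple,np.round(zz[:,:2]*50).astype(int))); print(sorted((round(a*.02,2),round(b*.02,2)) for a,b in g))
```

```text
[ 0.56920468 -0.17579095  0.33764669] 87.53513263798298 0.048608869501309035 7.5
677 [ 0.5706558  -0.18302429  0.19003939] ((570.7635498046875, -186.03553771972656), (60.78140640258789, 8.958352088928223), 87.66636657714844)
[(np.float64(0.44), np.float64(-0.26)), (np.float64(0.44), np.float64(-0.24)), (np.float64(0.46), np.float64(-0.3)), (np.float64(0.46), np.float64(-0.28)), (np.float64(0.46), np.float64(-0.26)), (np.float64(0.46), np.float64(-0.24)), (np.float64(0.48), np.float64(-0.3)), (np.float64(0.54), np.float64(-0.34)), (np.float64(0.54), np.float64(-0.32)), (np.float64(0.56), np.float64(-0.32)), (np.float64(0.56), np.float64(-0.3)), (np.float64(0.56), np.float64(-0.22)), (np.float64(0.56), np.float64(-0.2)), (np.float64(0.56), np.float64(-0.18)), (np.float64(0.56), np.float64(-0.16)), (np.float64(0.58), np.float64(-0.32)), (np.float64(0.58), np.float64(-0.3)), (np.float64(0.58), np.float64(-0.22)), (np.float64(0.58), np.float64(-0.2)), (np.float64(0.58), np.float64(-0.18)), (np.float64(0.58), np.float64(-0.16)), (np.float64(0.66), np.float64(-0.28)), (np.float64(0.66), np.float64(-0.26)), (np.float64(0.66), np.float64(-0.2)), (np.float64(0.66), np.float64(-0.18)), (np.float64(0.68), np.float64(-0.28)), (np.float64(0.68), np.float64(-0.26)), (np.float64(0.68), np.float64(-0.24)), (np.float64(0.68), np.float64(-0.18)), (np.float64(0.68), np.float64(-0.16)), (np.float64(0.7), np.float64(-0.16)), (np.float64(0.7), np.float64(-0.14))]
```

View pics/w4.png

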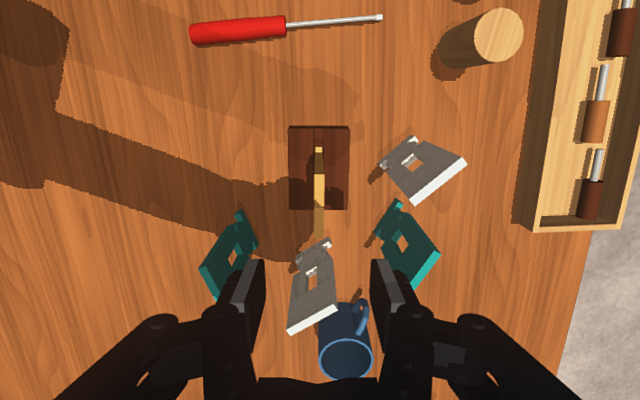

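The honey template's top edge is at (319,190) in its stand, and both look-alike pairs are clear of the gripper. Descending in two stages.

>>> arm_command:
  series:
    - [-4,1,30,0,0,0,110]
    - [-8,2,65,0,0,0,110]
    - [-8,2,95,0,0,0,110]
    - [-8,2,118,0,0,0,110]
    - [-8,2,118,0,0,0,110]
    - [-8,2,118,0,0,0,110]
    - [-8,2,118,0,0,0,110]
    - [-8,2,118,0,0,0,110]

```text
clock: 8.3
tool_pos: [0.5731, -0.1746, 0.222]
tcp_rot: [0.719, 0.695, 0.001, 0.001]
contact_force: [0.5, -0.3, 0.8]
gripper_width: 0.0489
finger_force: 0.0
```

```bash
python3 -c "
from h import *
print(yaw(),arm.observe()['tool_pos'],arm.observe()['contact_force']);plan([.5708,-.1855,.151],87.7)"
```

```text
88.0024627836097 [ 0.57310467 -0.17455227  0.22202834] [ 0.51294945 -0.30079479  0.77985517]
shift mm [-10.9  -2.1  71. ] turn [0.0028 0.0011 0.0053]
```

>>> arm_command:
  series:
    - [-6,-1,0,0,0,0,110]
    - [-11,-2,10,0,0,0,110]
    - [-11,-2,35,0,0,0,110]
    - [-11,-2,58,0,0,0,110]
    - [-11,-2,71,0,0,0,110]
    - [-11,-2,71,0,0,0,110]
    - [-11,-2,71,0,0,0,150]
    - [-11,-2,71,0,0,0,200]

```text
clock: 9.1
tool_pos: [0.5706, -0.1856, 0.1505]
tcp_rot: [0.719, 0.695, 0.0, 0.001]
contact_force: [-0.3, 0.4, -0.8]
gripper_width: 0.0218
finger_force: 0.0
```

>>> arm_command:
  series:
    - [0,0,0,0,0,0,255]
    - [0,0,0,0,0,0,255]
    - [0,0,0,0,0,0,255]
    - [0,0,0,0,0,0,255]
    - [0,0,0,0,0,0,255]
    - [0,0,0,0,0,0,255]
    - [0,0,0,0,0,0,255]
    - [0,0,0,0,0,0,255]
  grip_force: 45

```text
clock: 9.9
tool_pos: [0.5706, -0.1856, 0.1506]
tcp_rot: [0.719, 0.695, 0.0, 0.001]
contact_force: [-0.3, -0.3, 5.7]
gripper_width: 0.0085
finger_force: 44.8
```

```bash
python3 -c "
from h import *
print(yaw(),arm.observe())"
```

```text
87.99791760249082 {'clock': 9.9, 'joint_pos': array([-4.37343355e-01,  4.77365940e-01, -1.77580019e-01,  9.13337904e-01,
       -8.51471666e-05,  1.16839458e+00]), 'qvel': array([-0.00173095,  0.00055368,  0.00067706, -0.00065389, -0.00033593,
        0.00060443]), 'joint_efforts': array([ 7.66289094e-02, -4.71602690e+01,  2.27327943e+01, -9.40392818e-02,
        4.65356314e-02,  6.36591194e-04]), 'tool_pos': array([ 0.57058827, -0.18555391,  0.15056794]), 'tcp_rot': array([7.19351435e-01, 6.94645185e-01, 4.09266789e-04, 1.18845754e-03]), 'contact_force': array([-0.25147227, -0.2516426 ,  5.69434196]), 'wrist_torque': array([-0.02207302,  0.05903241, -0.01056589]), 'finger_force': 44.81897592544556, 'gripper_width': 0.008540945220346785}
```

>>> arm_command:
  series:
    - [0,0,-5,0,0,0,255]
    - [0,0,-12,0,0,0,255]
    - [0,0,-22,0,0,0,255]
    - [0,0,-34,0,0,0,255]
    - [0,0,-50,0,0,0,255]
    - [0,0,-70,0,0,0,255]
    - [0,0,-90,0,0,0,255]
    - [0,0,-100,0,0,0,255]

```text
clock: 10.7
tool_pos: [0.5704, -0.1855, 0.252]
tcp_rot: [0.719, 0.695, 0.001, 0.001]
contact_force: [0.1, -0.5, -1.2]
gripper_width: 0.0085
finger_force: 43.9
```

```bash
python3 -c "
from h import *
s=arm.observe();print(yaw(),s['tool_pos'],s['gripper_width'],s['finger_force'],s['contact_force']);p,r=plan([.51,.0,.25],95);plan([.446,.195,.25],102.45,p,r)"
```

```text
87.99464829161666 [ 0.57044901 -0.18551012  0.25203493] 0.00851978115592093 43.90377938747406 [ 0.07816468 -0.52241171 -1.21393669]
shift mm [183.3 -66.9   1.6] turn [ 0.0027  0.0015 -0.1223]
shift mm [199.8 -46.8  -0. ] turn [-0.    0.   -0.13]
```

>>> arm_command:
  series:
    - [12,-4,0,0,0,-0.015,255]
    - [36,-13,0,0,0,-0.03,255]
    - [64,-23,0,0,0,-0.045,255]
    - [92,-33,0,0,0,-0.06,255]
    - [120,-43,0,0,0,-0.08,255]
    - [148,-54,0,0,0,-0.1,255]
    - [172,-63,0,0,0,-0.12,255]
    - [183,-67,0,0,0,-0.122,255]

```text
clock: 11.5
tool_pos: [0.5071, 0.0026, 0.2484]
tcp_rot: [0.675, 0.738, -0.0, -0.001]
contact_force: [1.5, -0.5, -0.5]
gripper_width: 0.0085
finger_force: 43.9
```

>>> arm_command:
  series:
    - [15,-4,0,0,0,-0.015,255]
    - [42,-10,0,0,0,-0.03,255]
    - [75,-18,0,0,0,-0.05,255]
    - [108,-26,0,0,0,-0.07,255]
    - [141,-33,0,0,0,-0.09,255]
    - [170,-40,0,0,0,-0.11,255]
    - [190,-45,0,0,0,-0.13,255]
    - [200,-47,0,0,0,-0.13,255]

```text
clock: 12.3
tool_pos: [0.4442, 0.1965, 0.249]
tcp_rot: [0.626, 0.78, -0.0, -0.0]
contact_force: [0.2, -0.3, 0.1]
gripper_width: 0.0084
finger_force: 43.8
```

Run:
```python
from h import *
for i in range(2): p,d=cams.camera("scene")
cv2.imwrite("pics/s5.png",cv2.resize(p[130:290,330:460],(650,600)[:2] if 0 else (487,600),interpolation=cv2.INTER_CUBIC))
c=cams.get_calibration("wrist"); p,d=cams.camera("wrist"); cv2.imwrite("pics/w5.png",p); np.savez("w5.npz",p=p,d=d,T=c["world_from_camera"])
s=arm.observe();print(yaw(),s['tool_pos'],s['contact_force'],s['clock'])
plan([.446,.1952,.2155],102.45)
P,u,v=cloud(c,d); H=cv2.cvtColor(p,cv2.COLOR_BGR2HSV)[v,u].astype(int)
o=(np.hypot(P[:,0]-.487,P[:,1]-.205)<.035)&(H[:,0]>4)&(H[:,0]<16)&(H[:,1]>200)&(H[:,2]>130)&(P[:,2]>.165)&(P[:,2]<.21); print("bar px",o.sum(),np.median(P[o],0) if o.any() else "")
```

```text
102.44929942508905 [0.44504189 0.19510699 0.24908338] [ 0.23847109 -0.71942548 -0.94875461] 12.45
shift mm [-0.1  1.  33.6] turn [-0.0002  0.0007 -0.    ]
bar px 607 [0.48550911 0.20606974 0.18562381]
```

View pics/w5.png

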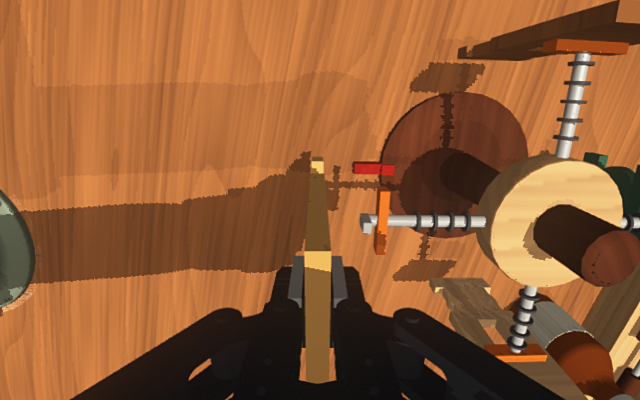

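The template hangs edge-on at (318,240), clear of the tip at (367,222) and in line with the rod. Lowering to threading height, then inward (+tool y).

>>> arm_command:
  series:
    - [0,0,8,0,0,0,255]
    - [0,0,20,0,0,0,255]
    - [0,0,30,0,0,0,255]
    - [0,0,33,0,0,0,255]
    - [0,4,33,0,0,0,255]
    - [0,10,33,0,0,0,255]
    - [0,15,33,0,0,0,255]
    - [0,18,33,0,0,0,255]

```text
clock: 13.25
tool_pos: [0.4636, 0.1994, 0.2167]
tcp_rot: [0.626, 0.78, 0.0, 0.0]
contact_force: [-1.0, -0.2, -0.6]
gripper_width: 0.0085
finger_force: 43.9
```

>>> arm_command:
  series:
    - [0,2,0,0,0,0,255]
    - [0,4,0,0,0,0,255]
    - [0,6,0,0,0,0,255]
    - [0,8,0,0,0,0,255]
    - [0,10,0,0,0,0,255]
    - [0,12,0,0,0,0,255]
    - [0,13,0,0,0,0,255]
    - [0,13,0,0,0,0,255]

```text
clock: 14.05
tool_pos: [0.4754, 0.202, 0.2163]
tcp_rot: [0.626, 0.78, 0.0, 0.0]
contact_force: [-0.3, -0.3, -1.1]
gripper_width: 0.0086
finger_force: 43.9
```

>>> arm_command:
  series:
    - [0,1,0,0,0,0,255]
    - [0,2,0,0,0,0,255]
    - [0,3,0,0,0,0,255]
    - [0,4,0,0,0,0,255]
    - [0,5,0,0,0,0,255]
    - [0,6,0,0,0,0,255]
    - [0,6,0,0,0,0,255]
    - [0,6,0,0,0,0,255]

```text
clock: 14.85
tool_pos: [0.4806, 0.2031, 0.2161]
tcp_rot: [0.626, 0.779, -0.0, -0.0]
contact_force: [-4.0, 0.0, 0.3]
gripper_width: 0.0086
finger_force: 44.0
```

>>> arm_command:
  series:
    - [0,1,0,0,0,0,255]
    - [0,2,0,0,0,0,255]
    - [0,3,0,0,0,0,255]
    - [0,4,0,0,0,0,255]
    - [0,4,0,0,0,0,255]
    - [0,4,0,0,0,0,255]
    - [0,4,0,0,0,0,255]
    - [0,4,0,0,0,0,255]

```text
clock: 15.65
tool_pos: [0.4848, 0.204, 0.2161]
tcp_rot: [0.626, 0.78, -0.0, -0.0]
contact_force: [-4.6, -1.1, -1.0]
gripper_width: 0.0084
finger_force: 43.9
```

>>> arm_command:
  series:
    - [0,1,0,0,0,0,255]
    - [0,1,3,0,0,0,255]
    - [0,1,6,0,0,0,255]
    - [0,1,9,0,0,0,255]
    - [0,1,12,0,0,0,255]
    - [0,1,14,0,0,0,255]
    - [0,1,14,0,0,0,255]
    - [0,1,14,0,0,0,255]

```text
clock: 16.45
tool_pos: [0.4856, 0.2043, 0.2021]
tcp_rot: [0.626, 0.78, -0.0, -0.0]
contact_force: [-5.1, -1.0, -0.5]
gripper_width: 0.0086
finger_force: 44.2
```

>>> arm_command:
  series:
    - [0,0,1,0,0,0,255]
    - [0,0,2,0,0,0,255]
    - [0,0,3,0,0,0,255]
    - [0,0,3.5,0,0,0,255]
    - [0,0,4,0,0,0,255]
    - [0,0,4,0,0,0,255]
    - [0,0,4,0,0,0,255]
    - [0,0,4,0,0,0,255]

```text
clock: 17.25
tool_pos: [0.4859, 0.2044, 0.1984]
tcp_rot: [0.626, 0.78, 0.0, -0.0]
contact_force: [-5.1, -1.7, 1.2]
gripper_width: 0.0081
finger_force: 44.3
```

>>> arm_command:
  series:
    - [0,0,0.5,0,0,0,255]
    - [0,0,1,0,0,0,255]
    - [0,0,1.5,0,0,0,255]
    - [0,0,1.5,0,0,0,255]
    - [0,0,1.5,0,0,0,255]
    - [0,0,1.5,0,0,0,255]
    - [0,0,1.5,0,0,0,255]
    - [0,0,1.5,0,0,0,255]

```text
clock: 18.05
tool_pos: [0.486, 0.2044, 0.1969]
tcp_rot: [0.626, 0.78, 0.0, -0.0]
contact_force: [-5.1, -0.6, 0.6]
gripper_width: 0.0081
finger_force: 44.4
```

>>> arm_command:
  series:
    - [0,0,0.5,0,0,0,255]
    - [0,0,1,0,0,0,255]
    - [0,0,1,0,0,0,255]
    - [0,0,1,0,0,0,255]
    - [0,0,1,0,0,0,255]
    - [0,0,1,0,0,0,255]
    - [0,0,1,0,0,0,255]
    - [0,0,1,0,0,0,255]

```text
clock: 18.85
tool_pos: [0.486, 0.2044, 0.196]
tcp_rot: [0.626, 0.78, 0.0, 0.0]
contact_force: [-4.5, -0.4, 0.7]
gripper_width: 0.0082
finger_force: 44.4
```

>>> arm_command:
  series:
    - [0,0,0.5,0,0,0,255]
    - [0,0,1,0,0,0,255]
    - [0,0,1,0,0,0,255]
    - [0,0,1,0,0,0,255]
    - [0,0,1,0,0,0,255]
    - [0,0,1,0,0,0,255]
    - [0,0,1,0,0,0,255]
    - [0,0,1,0,0,0,255]

```text
clock: 19.65
tool_pos: [0.4861, 0.2044, 0.1958]
tcp_rot: [0.626, 0.78, 0.0, 0.0]
contact_force: [-7.0, -1.9, 6.4]
gripper_width: 0.0085
finger_force: 45.2
```

>>> arm_command:
  series:
    - [0,0,0.5,0,0,0,255]
    - [0,0,1,0,0,0,255]
    - [0,0,1,0,0,0,255]
    - [0,0,1,0,0,0,255]
    - [0,0,1,0,0,0,255]
    - [0,0,1,0,0,0,255]
    - [0,0,1,0,0,0,255]
    - [0,0,1,0,0,0,255]

```text
clock: 20.45
tool_pos: [0.4862, 0.2045, 0.1957]
tcp_rot: [0.626, 0.78, 0.001, 0.0]
contact_force: [-8.3, -2.6, 11.6]
gripper_width: 0.0085
finger_force: 46.0
```

Firm contact at z 0.1957, so the rod's top is at about 182 mm, which agrees with h ≈ 4. Easing off, moving out against the tip, then releasing.

>>> arm_command:
  series:
    - [0,0,-0.8,0,0,0,255]
    - [0,-0.5,-0.8,0,0,0,255]
    - [0,-1,-0.8,0,0,0,255]
    - [0,-1.5,-0.8,0,0,0,255]
    - [0,-2,-0.8,0,0,0,255]
    - [0,-2.5,-0.8,0,0,0,255]
    - [0,-3,-0.8,0,0,0,255]
    - [0,-3,-0.8,0,0,0,255]

```text
clock: 21.25
tool_pos: [0.485, 0.2042, 0.1957]
tcp_rot: [0.626, 0.779, 0.002, 0.001]
contact_force: [-0.7, -0.0, 5.7]
gripper_width: 0.0086
finger_force: 45.0
```

>>> arm_command:
  series:
    - [0,0,0,0,0,0,235]
    - [0,0,0,0,0,0,225]
    - [0,0,0,0,0,0,210]
    - [0,0,0,0,0,0,180]
    - [0,0,0,0,0,0,150]
    - [0,0,0,0,0,0,150]
    - [0,0,0,0,0,0,150]
    - [0,0,0,0,0,0,150]
  grip_force: 20

```text
clock: 22.05
tool_pos: [0.4831, 0.2036, 0.1945]
tcp_rot: [0.626, 0.78, -0.0, 0.0]
contact_force: [0.0, -0.2, -0.1]
gripper_width: 0.0352
finger_force: 0.0
```

Run:
```python
from h import *
c=cams.get_calibration("wrist"); p,d=cams.camera("wrist"); cv2.imwrite("pics/w6.png",p)
s=arm.observe();print(yaw(),s['tool_pos'],s['contact_force'],s['gripper_width'],s['clock'])
P,u,v=cloud(c,d); m=(np.hypot(P[:,0]-.483,P[:,1]-.203)<.045)&(P[:,2]>.22)&(P[:,2]<.245); H=cv2.cvtColor(p,cv2.COLOR_BGR2HSV)[v,u].astype(int); m&=(H[:,1]>70)&(H[:,0]>12)
print(np.median(P[m],0),cv2.minAreaRect(np.float32(P[m][:,:2]*1000)))
```

```text
102.43478637729426 [0.48306341 0.20365218 0.19456368] [ 0.40873854  0.13989323 -0.00504209] 0.035034064398068755 22.1
[0.48230737 0.21269879 0.23532304] ((487.3743591308594, 212.12261962890625), (60.08408737182617, 48.62632369995117), 53.54951858520508)
```

View pics/w6.png

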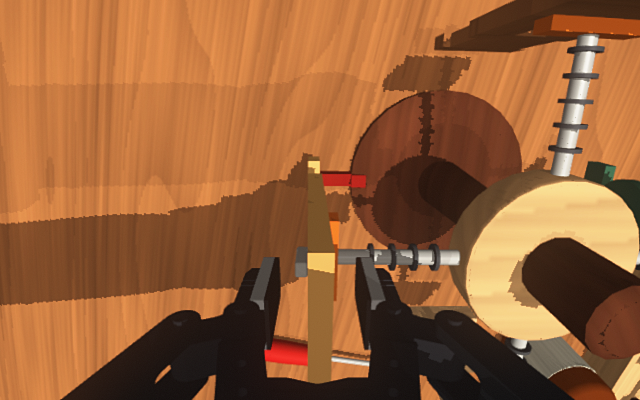

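The template is behind the tip at (300,262) with the bar at (336,265) clamping it. Its top is at 235 mm, the fully seated height, so I withdraw straight up.

>>> arm_command:
  series:
    - [0,0,-10,0,0,0,150]
    - [0,0,-25,0,0,0,150]
    - [0,0,-50,0,0,0,150]
    - [0,0,-80,0,0,0,150]
    - [0,0,-115,0,0,0,150]
    - [0,0,-140,0,0,0,150]
    - [0,0,-150,0,0,0,150]
    - [0,0,-150,0,0,0,150]

```text
clock: 22.9
tool_pos: [0.4838, 0.2038, 0.3461]
tcp_rot: [0.626, 0.78, 0.001, 0.001]
contact_force: [0.5, -0.1, 0.1]
gripper_width: 0.0354
finger_force: 0.0
```

Run:
```python
from h import *
c=cams.get_calibration("wrist"); p,d=cams.camera("wrist")
s=arm.observe();print(yaw(),s['tool_pos'],s['contact_force'],s['clock'])
P,u,v=cloud(c,d); m=(np.hypot(P[:,0]-.483,P[:,1]-.203)<.045)&(P[:,2]>.228)&(P[:,2]<.245)
print(m.sum(),np.median(P[m],0),cv2.minAreaRect(np.float32(P[m][:,:2]*1000)))
q,_=cams.camera("scene"); im=np.hstack([cv2.resize(p,(480,300)),cv2.resize(q[150:300,320:460],(280,300))]); cv2.imwrite("pics/end.png",im)
```

```text
102.43155591260846 [0.48311656 0.20365266 0.3445489 ] [ 0.06102375 -0.37081238 -0.64464814] 22.95
873 [0.48354746 0.20611466 0.23532402] ((484.1052551269531, 203.6640625), (8.618459701538086, 60.223899841308594), 12.16145133972168)
```

View pics/end.png

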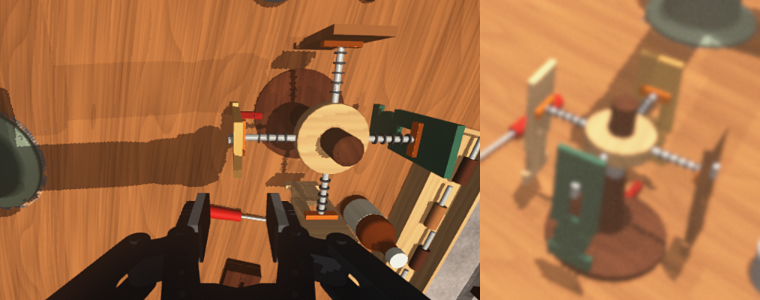

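The template hangs upright at (238,140), 8.6 × 60 mm seen from above, at 12.2° and in line with the mark. Everything else is in place, so I'm handing in.

```bash
python3 -c "
from cell import arm
print(arm.sign_off())"
```

```text
the job is handed in; nothing more can be done
None
```

I turned the carousel so its free hook points over the red mark and hung the template fully down on it, upright behind the tip; the highest force I read while hanging was about 15 N, and I handed the job in at about 23 s.

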